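Hold a finned cover over a controller housing, ready for its screws

ROBOT

A 6-joint arm with a two-finger parallel gripper is mounted at the origin on the work surface. World frame = base frame: x ahead of the robot, y to its left, z up, the work surface at z = 0. Lengths are in m, angles in degrees, forces in N, time in s.
With the tool pointing down it reaches from about 0.25 to 0.725 m from the base axis. Payload 9.7 kg.
Tool frame: the origin (TCP) lies between the finger pads; the fingertips stand 25 mm ahead of it and the grasp point (between the pads) lies 6 mm ahead of it; z points along the fingers, y is the line along which they close (so a half turn about z gives the same grasp; the last joint's range is limited). The gripper opens to 85 mm and grips with 20 to 120 N. Pads are 22 mm wide; open, the fingers measure 114 mm over their backs; the gripper's body (76 mm by 85 mm) begins 54 mm behind the grasp point. The pads swing forward as they close: fully open they stand 13 mm farther back than shut.
Start: joints at [-66.349, 4.979, 10.078, 95.1, 0, 90], TCP at [0.221, -0.504, 0.256] pointing down, gripper open.
Joint ranges: [-179.16, 179.16], [-48.56, 103.87], [-65.8, 70.77], [-126.05, 130.52], [-82.76, 87.17], [-180, 180]. Speed limits (degrees/s): [127.2, 127.2, 147.25, 180, 180, 180].

INTERFACE

Orientations are given as [roll, pitch, yaw] about the fixed x, y, z axes, in that order (R = Rz(yaw) Ry(pitch) Rx(roll)).
In Python, from workcell import bot gives the robot as it stands.
- The arm moves only by the tool jog_arm, called after "Request:" by a JSON object that holds its "api" and its "payload", one argument or row to a line. Schema: {"type":"object","properties":{"increments":{"type":"object","properties":{"dx":{"type":"array","items":{"type":"number"},"minItems":1,"maxItems":5},"dy":{"type":"array","items":{"type":"number"},"minItems":1,"maxItems":5},"dz":{"type":"array","items":{"type":"number"},"minItems":1,"maxItems":5},"rz":{"type":"array","items":{"type":"number"},"minItems":1,"maxItems":5},"finger_gap":{"type":"array","items":{"type":"number"},"minItems":1,"maxItems":5}},"additionalProperties":false,"required":["dx","dy","dz","rz","finger_gap"]},"force":{"type":"number"},"only":{"type":"string"},"quiet":{"type":"boolean"},"lines":{"type":"string"}},"required":["increments"],"additionalProperties":false}. increments is an object with one list for each field, all of the same length, 1 to 5, a row being the entries at one place: dx, dy, dz (the shift in shares of 0.75 m (1.0 is 0.75 m)), rz (a turn about the tool's z in normalised numbers (1 is pi rad)), finger_gap (the finger opening in m); each row is the pose to reach, as a shift and turn from the pose commanded when the call began, along the tool's axes at that moment; what a row does not reach only later rows make up. A row lasts 1/12 s, in which the tool goes at most 0.0417 m and 7.16 degrees, less where a joint would pass 70% of its speed; a pose out of reach is approached as far as the arm can. The fingers move at their own pace and stop on an object; force is the grip in N (left out, the last holds). Time passes only in rows, so rows that do not move let the fingers close. The tool returns the time, the measured TCP pose, the force, the opening and the grip force at its end. only (a regular expression) keeps the lines of the reply that match it, lines (a string "A,B") keeps lines A to B, and quiet returns only ok. No shift or turn number may pass 1 either way. Input that does not fit is refused with a message, and nothing moves.
- bot.get_obs(): the state, without advancing time (a new reading comes with each control period).
- bot.camera(name): name is "scene" or "top"; returns the picture (400x640x3 uint8, blue, green, red); there is no depth.
- bot.camera_info(name): a dict with "mtx" (3x3 intrinsics, pixels), "extrinsics" (4x4, takes a point from camera to world coordinates). Camera axes: x right, y down, z forward; pixel columns grow to the right and rows downward; lengths in m; the calibration is good to about 2 mm. A picture is of the moment at which its call begins. camera_info takes no time and is no camera call.
- bot.job_done(): hands the job in; it is judged then, once.
The state is a dict: "time": time; "q": joint angles; "qd": joint speeds; "joint_efforts": joint torques, N m; "ee_pos": TCP position; "tcp_rot": TCP orientation; "wrist_force": force on the tool from outside, world axes, zero at the start; "torque": the same for the moment, N m; "opening": finger opening in m; "grasp_force": force on a finger pad.
Only numpy, scipy, OpenCV 4.12 (cv2) and the standard library are available. Lean on these libraries where they do the work, as an engineer would, in place of code of your own. Each camera call takes 0.05 s, during which the arm holds its last target. There are 200 camera calls.

TASK

Pick up the long finned cover by its fins and hold it, level and still, about 1 cm above the rim of the open controller housing, its notched end at the terminal block and all four screw holes lined up over the threaded holes, so that I can start the screws. The cover must not touch the housing at any time, because the pads on the board are fresh, and the rest of the bench stays as it is. Do not set it down: finish while still holding it there.

Things in the scene. Friction and masses are not known exactly. Their poses are not given: they have to be found in the camera images.
- cover: long finned cover that belongs to the housing: grey cast aluminium, plate 140 x 92 x 5 mm (x, y, z) lying flat on the bench, fins up, about 0.24 kg. Origin: centre of the plate's underside, z up. Its +x end has a notch 44 mm wide (y -22 to 22) and 28 mm deep (x 42 to 70). A 9 mm screw hole at each corner (x +-60, y +-36)
- cover_fins (a point): top centre of the long cover's rigid fin block, at (-6, 0, 29) mm in the cover's frame, near its centre of mass. Six upright fins along x: block 64 mm long (x -38 to 26), 44 mm wide (y -22 to 22), z 5 to 29 mm. Can be gripped from above across the 44 mm (flat outer fins) or the 64 mm (fin ends)
- housing: open controller housing of grey cast aluminium, 140 x 92 mm, a board inside, on a dark steel plate 184 x 100 x 8 mm; it cannot move. Origin: centre of that plate's underside, z up; flat rim at z 52 mm. A green terminal block (x 45 to 65, y -18 to 18) rises to z 58 mm at the +x end; the cover's notch goes round it, cover axes along the housing's
- cover_hole0 (a point): screw hole of the long cover, notched end, left (+y) side: its mouth in the plate's underside (9 mm wide, 5 mm deep, through)
- thread0 (a point): mouth of the 6 mm threaded hole in the housing's rim, terminal-block end, left (+y) side; cover_hole0 belongs over it
- cover_hole1 (a point): screw hole of the long cover, notched end, right (-y) side: its mouth in the plate's underside (9 mm wide, 5 mm deep, through)
- thread1 (a point): mouth of the 6 mm threaded hole in the housing's rim, terminal-block end, right (-y) side; cover_hole1 belongs over it
- cover_hole2 (a point): screw hole of the long cover, plain end, left (+y) side: its mouth in the plate's underside (9 mm wide, 5 mm deep, through)
- thread2 (a point): mouth of the 6 mm threaded hole in the housing's rim, other end, left (+y) side; cover_hole2 belongs over it
- cover_hole3 (a point): screw hole of the long cover, plain end, right (-y) side: its mouth in the plate's underside (9 mm wide, 5 mm deep, through)
- thread3 (a point): mouth of the 6 mm threaded hole in the housing's rim, other end, right (-y) side; cover_hole3 belongs over it
- small_cover: a shorter finned cover of another unit, to be left alone: same grey metal, plate 100 x 70 x 5 mm without a notch, lower fins (46 x 34 mm, up to z = 19 mm). Origin at the centre of its underside
- screw_dish: round steel dish with screws, 96 mm wide, 18 mm high, origin under its centre; leave alone
- screwdriver: screwdriver lying along its x, 190 mm long, about 30 mm thick; leave alone
- tweezers: steel tweezers lying along its x, about 140 mm long, 8 mm high; leave alone
- mainboard: spare L-shaped blue circuit board, flat, within 130 x 170 mm, 10 mm high, origin at the middle of its long limb; leave alone
- spool: grey solder spool standing on end, 56 mm wide, 44 mm high; leave alone
- bottle: white plastic bottle, 62 mm wide, 130 mm high; leave alone
- multimeter: orange multimeter propped upright on its stand, about 180 mm high, 94 mm wide, 190 mm deep; leave alone

How it is judged:
By the outcome, as a careful person would: the job done as asked, in the order asked, and still so for the second after the job is handed in, while the arm keeps its last pose, push and grip.
It also fails if it takes over 45 s, if anything falls off the work surface, if the arm or the gripper's body presses on something with over 40 N, if the wrist force passes 120 N, or if a joint passes its speed limit or range.

## Working session

There is one attempt and no reset: what is moved stays moved. The work goes in short steps, Python scripts to look and compute and a tool call to move; the robot and the scene stay as the last step left them, time stands still between calls to the robot, and variables do not carry over. Pictures are saved under pics/ and viewed, at most 10 in all, crops included, and the job is handed in when it is done.

```bash
ls; mkdir -p pics; python3 - <<'E'
from workcell import bot
import cv2,numpy as np
np.set_printoptions(precision=4,suppress=True)
for n in("scene","top"):
    cv2.imwrite(f"pics/{n}0.png",bot.camera(n)); i=bot.camera_info(n); print(n,i["mtx"],i["extrinsics"])
o=bot.get_obs();print(o)
E
```

```text
pics
workcell.py
scene [[453.5616   0.     321.5406]
 [  0.     453.5616 211.7736]
 [  0.       0.       1.    ]] [[ 0.416   0.5141 -0.7501  1.55  ]
 [ 0.9094 -0.2335  0.3442 -0.5219]
 [ 0.0018 -0.8253 -0.5647  0.8405]
 [ 0.      0.      0.      1.    ]]
top [[375.7119   0.     324.4617]
 [  0.     375.7119 198.9179]
 [  0.       0.       1.    ]] [[ 0.0205 -0.9901  0.139   0.416 ]
 [-0.9994 -0.0166  0.0294 -0.0537]
 [-0.0268 -0.1395 -0.9899  1.1231]
 [ 0.      0.      0.      1.    ]]
{'time': 0.1, 'q': array([-66.3458,   5.0095,  10.0399,  95.098 ,   0.0017,  90.    ]), 'qd': array([ 0.0342, -0.1182,  0.1954,  0.0638,  0.0655, -0.0131]), 'joint_efforts': array([ -0.0001, -52.1561,  46.5653,   0.0161,  -0.    ,   0.    ]), 'ee_pos': array([ 0.2206, -0.5036,  0.2556]), 'tcp_rot': array([-179.9324,   -0.0017,   23.6542]), 'wrist_force': array([-0.0735, -0.2169,  0.7721]), 'torque': array([-0.0537, -0.04  , -0.0403]), 'grasp_force': 0.0, 'opening': 0.08519144021151144}
```

View pics/scene0.png

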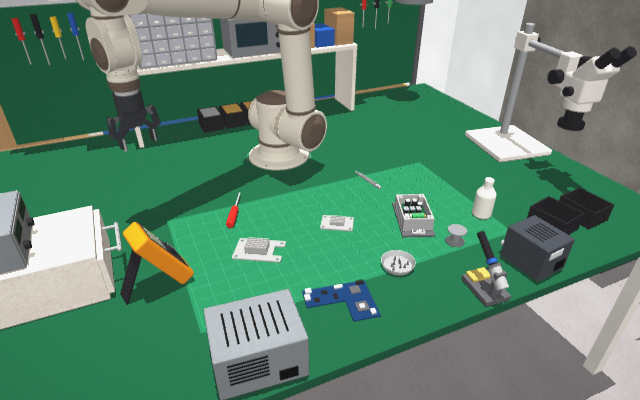

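View pics/top0.png

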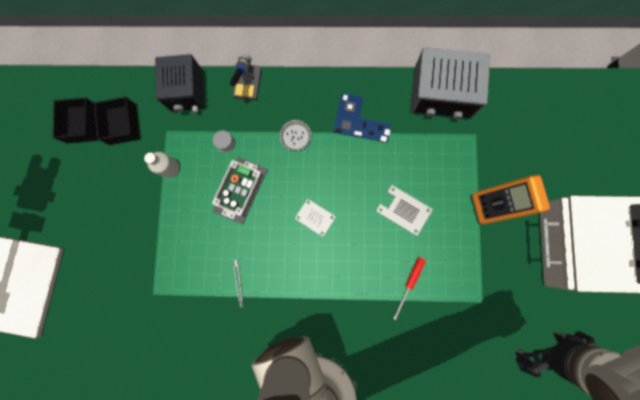

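The scene view shows the long notched cover at about (259,248), the small cover at (337,222) and the housing at (414,215). In the top view they are at (405,210), (316,217) and (239,190). Next I'll enlarge the cover and housing in both views.

```bash
python3 - <<'E'
import cv2,numpy as np
t=cv2.imread("pics/top0.png");s=cv2.imread("pics/scene0.png")
def c(im,x,y,w=64,h=48,k=6.25):
    return cv2.resize(im[y:y+h,x:x+w],None,fx=k,fy=k,interpolation=cv2.INTER_CUBIC)
m=np.vstack([np.hstack([c(t,373,184),c(t,208,150,80,60,5)]),np.hstack([c(s,228,226),c(s,382,190)])])
# tick marks each 10 px
def ticks(x0,y0,ox,oy,w,h,k):
    for x in range(-(-x0//10)*10,x0+w,10):
        p=int(ox+(x+.5-x0)*k);cv2.line(m,(p,oy),(p,oy+8),(0,0,255),1);cv2.putText(m,str(x),(p-10,oy+18),0,.33,(0,255,255),1)
    for y in range(-(-y0//10)*10,y0+h,10):
        p=int(oy+(y+.5-y0)*k);cv2.line(m,(ox,p),(ox+8,p),(0,0,255),1);cv2.putText(m,str(y),(ox+10,p+4),0,.33,(0,255,255),1)
ticks(373,184,0,0,64,48,6.25);ticks(208,150,400,0,80,60,5);ticks(228,226,0,300,64,48,6.25);ticks(382,190,400,300,64,48,6.25)
cv2.imwrite("pics/crops0.png",m)
E
```

```text
(no output)
```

View pics/crops0.png

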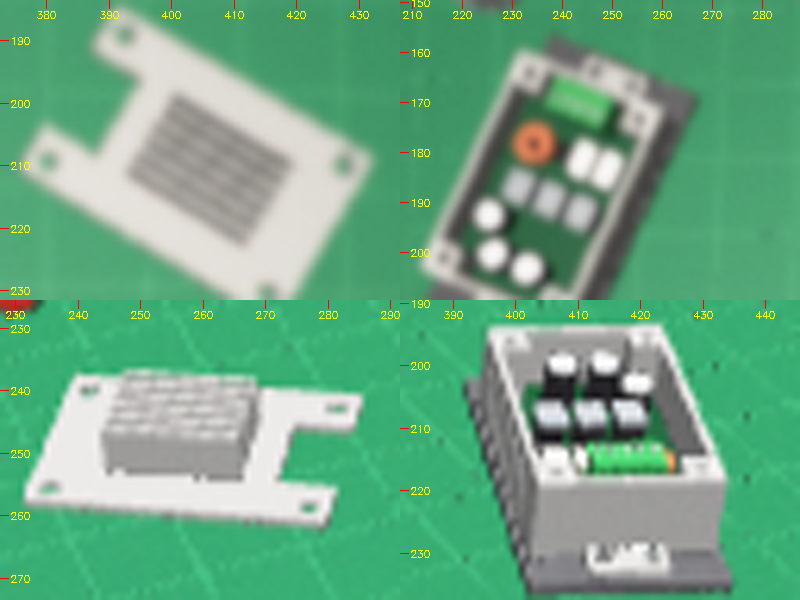

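The enlarged crops show the four cover holes. In the top view they are at about (392.5,189), (380,209.5), (427.5,209.7) and (415,230). The housing's screw bosses sit at the rim corners, and the green terminal block is at its +x end (upper end in top view, near end in scene view). I'll triangulate the points and fit the poses.

```bash
cat > h.py <<'E'
from workcell import bot
import numpy as np
from scipy.optimize import least_squares
np.set_printoptions(precision=4,suppress=True)
CI={n:bot.camera_info(n) for n in("scene","top")}
def proj(n,P):
    E=CI[n]["extrinsics"];p=(np.asarray(P)-E[:3,3])@E[:3,:3];u=p@CI[n]["mtx"].T
    return u[:,:2]/u[:,2:]
XY=np.array([[60,36],[60,-36],[-60,36],[-60,-36]])/1e3   # holes 0..3
def world(v,loc=XY):   # v=x,y,z,yaw(rad)
    c,s=np.cos(v[3]),np.sin(v[3])
    return np.c_[loc@np.array([[c,s],[-s,c]])+v[:2],np.full(len(loc),v[2])]
def tri(pt,ps):
    return np.array([least_squares(lambda X:np.r_[(proj("top",[X])-a).ravel(),(proj("scene",[X])-b).ravel()],[.4,0,0]).x for a,b in zip(pt,ps)])
def fit(obs,v0,fixz=None):  # obs {cam:4x2}
    f=lambda v:np.concatenate([(proj(n,world(v))-o)[~np.isnan(o)].ravel() for n,o in obs.items()])
    r=least_squares(f,v0,loss="soft_l1");return r.x,f(r.x)
E
cat > m.py <<'E'
from h import *
N=np.nan
ct=np.array([[380,209.4],[392.5,189.1],[415.2,230.2],[427.5,209.7]]);cs=np.array([[281.4,242.8],[276.8,258.6],[241.9,239.9],[235.5,255.4]])
ht=np.array([[233.7,163.9],[255.1,173.5],[216.3,201.1],[N,N]]);hs=np.array([[429.8,216.4],[406.8,216.4],[421.2,195.9],[399.6,196.1]])
if __name__=="__main__":
    for nm,a,b,v in(("cover",ct,cs,[.4,-.2,0,1]),("housing",ht,hs,[.45,.2,.05,-.4])):
        print(nm,tri(a[:3],b[:3])*1e3)
        for o in({"top":a,"scene":b},):
            x,r=fit(o,v);print(x[:3]*1e3,np.degrees(x[3]),"res",r)
E
python3 m.py
```

```text
cover [[ 543.2368 -188.2296    7.8717]
 [ 605.1274 -225.4057    7.7746]
 [ 483.4625 -291.0321    9.3135]]
[ 544.1566 -258.1786    8.4624] 59.34999461610793 res [ 0.5757  0.0221  0.3794 -0.0321  0.5973  0.4965  0.49    0.2873  0.6632
 -0.0388  0.7443 -0.0914  0.3699  0.1574  0.4651  0.1547]
housing [[664.7056 245.3477  55.2586]
 [636.9252 180.9909  56.0978]
 [554.4507 291.0293  52.9157]]
[595.7626 235.6808  54.3335] -22.2328488684954 res [-0.0378  0.1105  0.7373 -0.0435 -0.2855  0.2024  0.491   0.1522 -0.1312
  0.6775  0.2611 -0.5433 -0.1847 -0.2896]
```

The manual's scale: shifts go in shares of 0.75 m and turns go in shares of pi rad. Converting my numbers, 0.185 m / 0.75 = 0.2467, -0.045 m / 0.75 = -0.06, -35.7 degrees / 180 = -0.1983.

```bash
cat >> h.py <<'E'
from scipy.spatial.transform import Rotation as R
def togo(x,y,z,yaw,o=None):
    o=o or bot.get_obs();T=R.from_euler("xyz",o["tcp_rot"],degrees=True)
    W=R.from_euler("xyz",[180,0,yaw],degrees=True)
    print("t",round(o["time"],2),"q",o["q"].round(1),"ee",o["ee_pos"]*1e3,"rpy",o["tcp_rot"],"open",o["opening"])
    print("go (tool axes, mm)",T.inv().apply(np.array([x,y,z])-o["ee_pos"])*1e3,"turn",(T.inv()*W).as_rotvec(degrees=True))
E
```

Request:
{"api": "jog_arm", "payload": {
  "increments": {"dx": [0.0493,0.0987,0.148,0.1973,0.2467],"dy": [-0.012,-0.024,-0.036,-0.048,-0.06],"dz": [0,0,0,0,0],"rz": [-0.0389,-0.0778,-0.1167,-0.1556,-0.1983],"finger_gap": [0.085,0.085,0.085,0.085,0.085]}
}}

```text
time: 0.52
ee_pos: [0.3731, -0.387, 0.256]
tcp_rot: [-180.0, -0.0, 59.1]
wrist_force: [-0.1, -1.0, 0.6]
opening: 0.0849
grasp_force: 0.0
```

```bash
python3 -c "
from h import *
togo(.5411,-.2633,.15,59.35)"
```

```text
t 0.52 q [-46.1   3.3   8.2  95.    0.   74.8] ee [ 373.0637 -387.0411  256.0138] rpy [-179.9779   -0.0065   59.1301] open 0.08491572267038158
go (tool axes, mm) [192.4171  80.7818 106.0044] turn [-0.0221 -0.0066 -0.2199]
```

Converted, 0.185 m / 0.75 = 0.2467, 0.148 m / 0.75 = 0.1973, -35 degrees / 180 = -0.1944.

Request:
{"api": "jog_arm", "payload": {
  "increments": {"dx": [0.0493,0.0987,0.148,0.1973,0.2467],"dy": [0.0213,0.0427,0.064,0.0853,0.1067],"dz": [0.0133,0.0267,0.04,0.0533,0.0667],"rz": [-0.0389,-0.0778,-0.1167,-0.1556,-0.1944],"finger_gap": [0.085,0.085,0.085,0.085,0.085]}
}}

```text
time: 0.93
ee_pos: [0.5376, -0.2699, 0.2055]
tcp_rot: [-180.0, -0.0, 94.2]
wrist_force: [-0.1, -1.2, 0.5]
opening: 0.0845
grasp_force: 0.0
```

Request:
{"api": "jog_arm", "payload": {
  "increments": {"dx": [0,0,0,0,0],"dy": [0,0,0,0,0],"dz": [0,0,0,0,0],"rz": [-0.0394,-0.0789,-0.1183,-0.1578,-0.1972],"finger_gap": [0.085,0.085,0.085,0.085,0.085]}
}}

```text
time: 1.35
ee_pos: [0.5363, -0.2713, 0.2057]
tcp_rot: [-180.0, -0.1, 129.7]
wrist_force: [-1.2, -0.4, -0.1]
opening: 0.0847
grasp_force: 0.0
```

Request:
{"api": "jog_arm", "payload": {
  "increments": {"dx": [0,0,0,0,0],"dy": [0,0,0,0,0],"dz": [0,0,0,0,0],"rz": [-0.0394,-0.0789,-0.1183,-0.1578,-0.1972],"finger_gap": [0.085,0.085,0.085,0.085,0.085]}
}}

```text
time: 1.77
ee_pos: [0.5362, -0.2714, 0.2058]
tcp_rot: [180.0, -0.0, 165.2]
wrist_force: [0.3, -0.8, -0.4]
opening: 0.0849
grasp_force: 0.0
```

Request:
{"api": "jog_arm", "payload": {
  "increments": {"dx": [0,0,0,0,0],"dy": [0,0,0,0,0],"dz": [0,0,0,0,0],"rz": [-0.0394,-0.0789,-0.1183,-0.1578,-0.1972],"finger_gap": [0.085,0.085,0.085,0.085,0.085]}
}}

```text
time: 2.18
ee_pos: [0.5362, -0.2715, 0.2058]
tcp_rot: [180.0, -0.0, -159.3]
wrist_force: [-0.4, 0.7, -0.1]
opening: 0.0852
grasp_force: 0.0
```

```bash
python3 -c "
from h import *
togo(.5411,-.2633,.10,-120.65)"
```

```text
t 2.18 q [-26.9  11.4  11.6  90.3   0.  -47.5] ee [ 536.1644 -271.4618  205.7734] rpy [ 179.9612   -0.033  -159.3347] open 0.0852269983293123
go (tool axes, mm) [ -7.5594   5.8233 105.773 ] turn [  0.0485  -0.0187 -38.6848]
```

Converted, 0.1 m / 0.75 = 0.1333, 0.08 m / 0.75 = 0.1067, -35.5 degrees / 180 = -0.1972.

Request:
{"api": "jog_arm", "payload": {
  "increments": {"dx": [-0.01,-0.01,-0.01,-0.01,-0.01],"dy": [0.0077,0.0077,0.0077,0.0077,0.0077],"dz": [0.0267,0.0533,0.08,0.1067,0.1333],"rz": [-0.0394,-0.0789,-0.1183,-0.1578,-0.1972],"finger_gap": [0.085,0.085,0.085,0.085,0.085]}
}}

```text
time: 2.6
ee_pos: [0.5411, -0.2633, 0.1049]
tcp_rot: [180.0, -0.0, -123.8]
wrist_force: [0.7, -1.2, -0.1]
opening: 0.0851
grasp_force: 0.0
```

Request:
{"api": "jog_arm", "payload": {
  "increments": {"dx": [0,0],"dy": [0,0],"dz": [0,0],"rz": [-0.0178,-0.0178],"finger_gap": [0.085,0.085]}
}}

```text
time: 2.77
ee_pos: [0.5404, -0.263, 0.1043]
tcp_rot: [179.8, -0.0, -120.8]
wrist_force: [-0.1, -1.0, 1.1]
opening: 0.0845
grasp_force: 0.0
```

```bash
python3 -c "
from h import *
import cv2
togo(.5411,-.2633,.036,-120.65)
t=bot.camera('top');s=bot.camera('scene')
c=lambda im,x,y:cv2.resize(im[y:y+72,x:x+96],None,fx=4.16,fy=4.16,interpolation=cv2.INTER_CUBIC)
cv2.imwrite('pics/above.png',np.hstack([c(t,360,170),c(s,210,200)]))
g=np.array([[.5411,-.2633,.029]]);print(proj('top',g),proj('scene',g))"
```

```text
t 2.77 q [-26.   11.8   0.9  79.3  -0.  -85.1] ee [ 540.4139 -263.0284  104.3474] rpy [ 179.8107   -0.0175 -120.8365] open 0.08452602666166723
go (tool axes, mm) [-0.1394 -0.9541 68.3446] turn [ 0.1893 -0.0172 -0.1866]
[[407.3118 209.9945]] [[256.8649 243.3295]]
```

View pics/above.png

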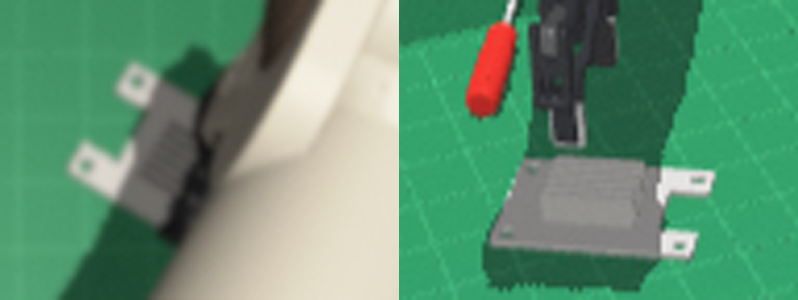

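Top view: the cover is partly hidden by the arm, with its notched tabs at crop (135,80) and (88,165). Scene view: the near fingertip is at crop (568,145), just above and in front of the fins. I'll check the expected fingertip projection before going down.

```bash

python3 -c "
from h import *
o=bot.get_obs();c=o['ee_pos'];T=R.from_euler('xyz',o['tcp_rot'],degrees=True)
for dy in(.0425,-.0425):
  for dx in(-.011,.011): print(proj('scene',[c+T.apply([dx,dy,.012])]))
v=[.54416,-.25818,0,np.radians(59.35)]
f=world(v,np.array([[-38,22],[-38,-22],[26,22],[26,-22]])/1e3);f[:,2]=.029;print(proj('scene',f))"

```

```text
[[262.2177 216.5867]]
[[254.7009 216.0752]]
[[255.2895 234.424 ]]
[[247.3593 233.8539]]
[[247.77   237.9397]
 [244.0653 247.3657]
 [269.3405 239.3949]
 [266.2269 248.9024]]
```

Converted, 0.07 m / 0.75 = 0.0933, -0.001 m / 0.75 = -0.0013.

Request:
{"api": "jog_arm", "payload": {
  "increments": {"dx": [0,0,0,0,0],"dy": [-0.0013,-0.0013,-0.0013,-0.0013,-0.0013],"dz": [0.0333,0.0667,0.084,0.0933,0.0933],"rz": [0,0,0,0,0],"finger_gap": [0.085,0.085,0.085,0.085,0.085]}
}}

```text
time: 3.28
ee_pos: [0.5416, -0.2637, 0.0352]
tcp_rot: [179.9, -0.0, -121.0]
wrist_force: [-0.3, -0.6, 0.2]
opening: 0.0845
grasp_force: 0.0
```

Request:
{"api": "jog_arm", "payload": {
  "increments": {"dx": [0,0,0,0,0],"dy": [0,0,0,0,0],"dz": [0,0,0,0,0],"rz": [0,0,0,0,0],"finger_gap": [0.05,0.05,0.042,0.04,0.04]},
  "force": 30
}}

```text
time: 3.7
ee_pos: [0.5427, -0.2642, 0.0377]
tcp_rot: [-179.9, 0.0, -121.0]
wrist_force: [-1.8, 0.3, 6.5]
opening: 0.0432
grasp_force: 32.0
```

Request:
{"api": "jog_arm", "payload": {
  "increments": {"dx": [0,0,0,0,0],"dy": [0,0,0,0,0],"dz": [0,0,0,0,0],"rz": [0,0,0,0,0],"finger_gap": [0.03,0.03,0.03,0.03,0.03]},
  "force": 70
}}

```text
time: 4.12
ee_pos: [0.5429, -0.2643, 0.038]
tcp_rot: [-179.9, 0.0, -121.0]
wrist_force: [-1.2, 1.7, 7.6]
opening: 0.0423
grasp_force: 72.9
```

```bash
python3 -c "
from h import *
togo(.5411,-.2633,.034,-120.65)"
```

```text
t 4.12 q [-26.   13.5  -4.5  71.8   0.  -85. ] ee [ 542.8739 -264.3466   37.9649] rpy [-179.8618    0.013  -120.9934] open 0.04234736833354463
go (tool axes, mm) [0.0172 2.0691 3.9599] turn [-0.1382  0.0126 -0.3435]
```

Converted, -0.12 m / 0.75 = -0.16, -0.09 m / 0.75 = -0.12.

Request:
{"api": "jog_arm", "payload": {
  "increments": {"dx": [0,0,0,0,0],"dy": [0,0,0,0,0],"dz": [-0.0133,-0.04,-0.08,-0.12,-0.16],"rz": [0,0,0,0,0],"finger_gap": [0.03,0.03,0.03,0.03,0.03]},
  "force": 80
}}

```text
time: 4.53
ee_pos: [0.5417, -0.2638, 0.1577]
tcp_rot: [180.0, -0.0, -121.0]
wrist_force: [1.3, -0.1, -3.1]
opening: 0.0416
grasp_force: 83.0
```

Request:
{"api": "jog_arm", "payload": {
  "increments": {"dx": [0,0],"dy": [0,0],"dz": [0,0],"rz": [0,0],"finger_gap": [0.03,0.03]}
}}

```text
time: 4.7
ee_pos: [0.543, -0.2644, 0.1584]
tcp_rot: [-179.8, 0.0, -121.0]
wrist_force: [0.1, 0.4, -4.2]
opening: 0.042
grasp_force: 83.2
```

```bash
python3 -c "
from h import *
import cv2
c=world([.5958,.2357,0,np.radians(-22.23)],np.array([[-.006,0]]))[0]
togo(c[0],c[1],.165,157.77)
t=bot.camera('top');s=bot.camera('scene')
c=lambda im,x,y:cv2.resize(im[y:y+72,x:x+96],None,fx=4.16,fy=4.16,interpolation=cv2.INTER_CUBIC)
cv2.imwrite('pics/lift.png',np.hstack([c(t,350,170),c(s,210,180)]))"
```

```text
t 4.7 q [-26.   11.3   6.3  84.8  -0.  -85. ] ee [ 542.9506 -264.4027  158.4493] rpy [-179.7972    0.0168 -120.9919] open 0.04197594326600509
go (tool axes, mm) [-455.0092  218.1124   -7.1895] turn [-0.1557  0.1576 81.238 ]
```

View pics/lift.png

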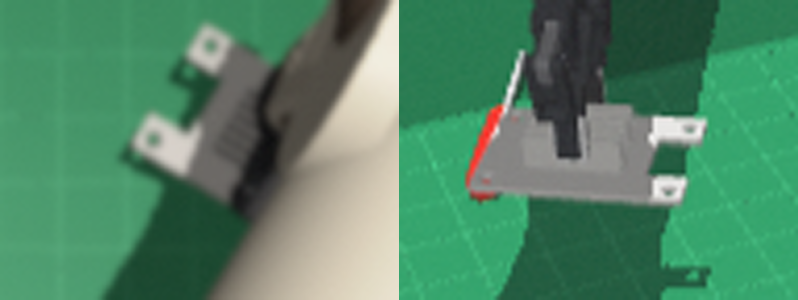

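The lift picture shows the cover held level in the fingers and clear of the bench. Its two notch tabs are at top-crop (212,45) and (153,138). Next I'll carry it over to the housing.

Converted, -0.155 m / 0.75 = -0.2067, -0.12 m / 0.75 = -0.16, 27 degrees / 180 = 0.15.

Request:
{"api": "jog_arm", "payload": {
  "increments": {"dx": [-0.0267,-0.0667,-0.1133,-0.16,-0.2067],"dy": [0.0128,0.032,0.0547,0.0773,0.0987],"dz": [0,0,0,0,0],"rz": [0.0222,0.05,0.0833,0.1167,0.15],"finger_gap": [0.03,0.03,0.03,0.03,0.03]}
}}

```text
time: 5.22
ee_pos: [0.5574, -0.0914, 0.1542]
tcp_rot: [179.9, -0.1, -148.3]
wrist_force: [1.7, -0.8, -3.3]
opening: 0.0417
grasp_force: 83.0
```

```bash
python3 -c "
from h import *
c=world([.5958,.2357,0,np.radians(-22.23)],np.array([[-.006,0]]))[0]
togo(c[0],c[1],.165,157.77)"
```

```text
t 5.22 q [ -9.3   6.3   0.3  84.1   0.  -41. ] ee [557.362  -91.4056 154.2064] rpy [ 179.874    -0.143  -148.3315] open 0.04170758551252856
go (tool axes, mm) [-200.8835  263.0914  -10.7167] turn [ 0.0493 -0.1916 53.8983]
```

Converted, 0.15 m / 0.75 = 0.2, 0.12 m / 0.75 = 0.16, 30 degrees / 180 = 0.1667.

Request:
{"api": "jog_arm", "payload": {
  "increments": {"dx": [-0.0307,-0.0613,-0.092,-0.1227,-0.1533],"dy": [0.04,0.08,0.12,0.16,0.2],"dz": [-0.0027,-0.0053,-0.0093,-0.0133,-0.0133],"rz": [0.0333,0.0667,0.1,0.1333,0.1667],"finger_gap": [0.03,0.03,0.03,0.03,0.03]}
}}

```text
time: 5.63
ee_pos: [0.5757, 0.0969, 0.165]
tcp_rot: [-180.0, -0.1, -178.3]
wrist_force: [0.4, -0.2, -3.2]
opening: 0.042
grasp_force: 83.0
```

```bash
python3 -c "
from h import *
c=world([.5958,.2357,0,np.radians(-22.23)],np.array([[-.006,0]]))[0]
togo(c[0],c[1],.165,157.77)"
```

```text
t 5.63 q [ 9.6  8.9  4.2 85.5 -0.   7.8] ee [575.7177  96.9289 164.9765] rpy [-179.9793   -0.125  -178.2842] open 0.042018703437330204
go (tool axes, mm) [-18.7448 140.5428  -0.1153] turn [-0.0466 -0.1189 23.9458]
```

Converted, 0.1405 m / 0.75 = 0.1873, 0.13 m / 0.75 = 0.1733, 24 degrees / 180 = 0.1333.

Request:
{"api": "jog_arm", "payload": {
  "increments": {"dx": [-0.0067,-0.0133,-0.02,-0.024,-0.0249],"dy": [0.0507,0.1,0.144,0.1733,0.1873],"dz": [0,0,0,0,0],"rz": [0.0333,0.0667,0.1,0.1333,0.1333],"finger_gap": [0.03,0.03,0.03,0.03,0.03]}
}}

```text
time: 6.05
ee_pos: [0.5894, 0.239, 0.1637]
tcp_rot: [-179.9, -0.2, 157.8]
wrist_force: [0.4, -0.2, -2.3]
opening: 0.0417
grasp_force: 83.0
```

Request:
{"api": "jog_arm", "payload": {
  "increments": {"dx": [0,0,0,0],"dy": [0,0,0,0],"dz": [0,0,0,0],"rz": [0,0,0,0],"finger_gap": [0.03,0.03,0.03,0.03]}
}}

```text
time: 6.38
ee_pos: [0.5902, 0.2349, 0.166]
tcp_rot: [-180.0, -0.0, 158.0]
wrist_force: [0.8, 0.4, -2.2]
opening: 0.0419
grasp_force: 83.0
```

```bash
cat > mos.py <<'E'
import sys,cv2,numpy as np
from h import *
def mosaic(name,tx,ty,sx,sy,w=64,h=96):
    k=6.25;m=[]
    for n,x0,y0 in(("top",tx,ty),("scene",sx,sy)):
        im=np.mean([bot.camera(n) for _ in range(2)],0).astype(np.uint8)
        a=cv2.resize(im[y0:y0+h,x0:x0+w],None,fx=k,fy=k,interpolation=cv2.INTER_CUBIC)
        for x in range(-(-x0//10)*10,x0+w,10):
            p=int((x+.5-x0)*k);cv2.line(a,(p,0),(p,8),(0,0,255),1);cv2.putText(a,str(x),(p-10,18),0,.33,(0,255,255),1)
        for y in range(-(-y0//10)*10,y0+h,10):
            p=int((y+.5-y0)*k);cv2.line(a,(0,p),(8,p),(0,0,255),1);cv2.putText(a,str(y),(10,p+4),0,.33,(0,255,255),1)
        m.append(a)
    cv2.imwrite(f"pics/{name}.png",np.hstack(m))
if __name__=="__main__":
    mosaic(sys.argv[1],*map(int,sys.argv[2:]))
    c=world([.5958,.2357,0,np.radians(-22.23)],np.array([[-.006,0]]))[0]
    togo(c[0],c[1],.165,157.77)
    o=bot.get_obs();print(o["qd"],o["wrist_force"],o["torque"])
E
python3 mos.py over 190 145 380 150
```

```text
t 6.58 q [21.7 16.  12.7 86.8 -0.  43.8] ee [590.4028 235.422  166.5161] rpy [179.9903   0.0137 157.9752] open 0.041775445020798954
go (tool axes, mm) [1.1013 2.3029 1.5162] turn [0.0097 0.0137 0.2052]
[ 0.2959  0.0571  0.16   -0.0378  0.0861  0.0681] [ 0.0662 -0.7388 -2.948 ] [ 0.0479 -0.0024 -0.038 ]
```

View pics/over.png

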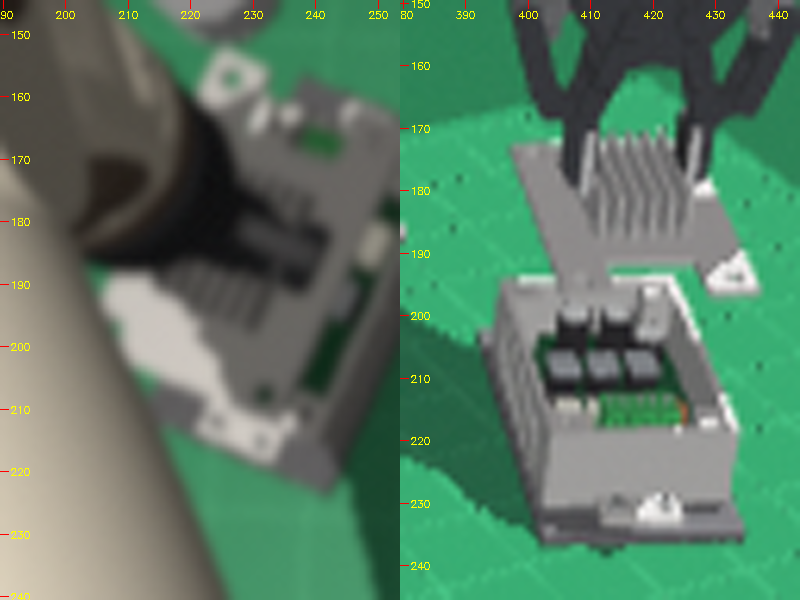

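The picture shows the cover above the housing with the notch towards the terminal block. Top-view holes: hole0 at (226.6,156.8) and hole3 at (231.6,207.4). Scene view: hole0 at (433.6,193.0). I'll fit this against the threads.

```bash
cat > f.py <<'E'
from m import *
hv,_=fit({"top":ht,"scene":hs},[.6,.23,.05,-.4])
print("housing",hv[:3]*1e3,np.degrees(hv[3]))
t=np.full((4,2),N);s=t.copy();t[0]=226.6,156.8;t[3]=231.6,207.4;s[0]=433.6,193
print("hole0",tri(t[:1],s[:1])*1e3)
x,r=fit({"top":t,"scene":s},[.6,.23,.13,-.4]);print("cover",x[:3]*1e3,np.degrees(x[3]),r)
c,sn=np.cos(x[3]),np.sin(x[3])
o=bot.get_obs();p=world([*o["ee_pos"],np.radians(-22.02)],np.array([[.006,0]]))
print("from tool",p*1e3)
E
python3 f.py
```

```text
housing [595.7626 235.6808  54.3335] -22.232850511907984
hole0 [[665.0982 243.2405 139.0278]]
cover [596.1629 232.3683 139.1243] -22.059777917633628 [-0.1218 -0.1558  0.0133  0.0967 -0.1265  0.0527]
from tool [[595.9651 233.1724 166.5161]]
```

Converted, 0.054 m / 0.75 = 0.072, 0.047 m / 0.75 = 0.0627, 0.2 degrees / 180 = 0.0011.

Request:
{"api": "jog_arm", "payload": {
  "increments": {"dx": [0.0021,0.0021,0.0021,0.0021,0.0021],"dy": [0.0039,0.0039,0.0039,0.0039,0.0039],"dz": [0.0267,0.0467,0.0627,0.072,0.072],"rz": [0.0011,0.0011,0.0011,0.0011,0.0011],"finger_gap": [0.03,0.03,0.03,0.03,0.03]}
}}

```text
time: 7.0
ee_pos: [0.5892, 0.239, 0.1105]
tcp_rot: [-179.9, -0.1, 157.8]
wrist_force: [0.2, 0.2, -4.1]
opening: 0.0417
grasp_force: 83.0
```

Request:
{"api": "jog_arm", "payload": {
  "increments": {"dx": [0,0,0,0],"dy": [0,0,0,0],"dz": [0,0,0,0],"rz": [0,0,0,0],"finger_gap": [0.03,0.03,0.03,0.03]}
}}

```text
time: 7.33
ee_pos: [0.5902, 0.2396, 0.1132]
tcp_rot: [179.9, 0.1, 157.8]
wrist_force: [0.6, -0.7, -2.4]
opening: 0.0423
grasp_force: 83.0
```

```bash
sed -i 's/astype(np.uint8)$/astype(np.uint8)\n        im=(255*(im\/255.)**.55).astype(np.uint8)/' mos.py
python3 mos.py low 200 145 385 150
```

```text
t 7.53 q [22.1 16.4  7.3 80.9  0.  44.3] ee [589.9714 239.5541 112.5371] rpy [179.9846   0.0149 157.8146] open 0.041784186868433375
go (tool axes, mm) [ -0.866   -1.3491 -52.463 ] turn [0.0154 0.0149 0.0446]
[ 0.0459  0.056  -0.1405 -0.0562 -0.0267  0.0062] [ 0.29    0.6387 -3.544 ] [ 0.0301 -0.0189 -0.0316]
```

View pics/low.png

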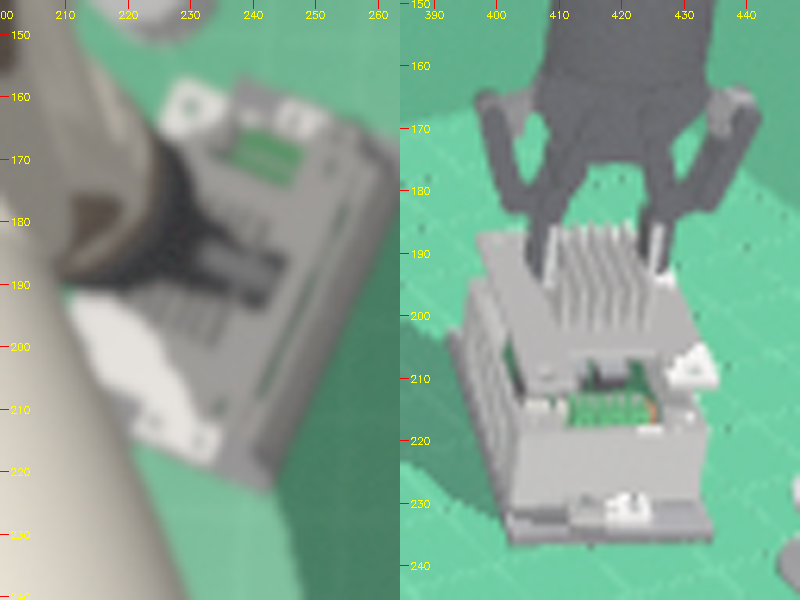

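Now the cover is about 20 mm above the rim. Top view: hole0 at (229.9,161.3), hole1 at about (252.3,170.9) and hole3 at (234.4,210.1). Scene view: hole0 at (432,207.6).

```bash
cat > f.py <<'E'
from m import *
import cv2
g0={n:cv2.cvtColor(cv2.imread(f"pics/{n}0.png"),cv2.COLOR_BGR2GRAY).astype(float) for n in("top","scene")}
gn={n:np.mean([cv2.cvtColor(bot.camera(n),cv2.COLOR_BGR2GRAY).astype(float) for _ in range(4)],0) for n in("top","scene")}
def ref(g,p,k=2):   # dark-spot centroid in a (2k+1) window, iterated
    p=np.array(p,float)
    if np.isnan(p[0]): return p
    for _ in range(4):
        q=np.round(p).astype(int);w=g[q[1]-k:q[1]+k+1,q[0]-k:q[0]+k+1];w=np.clip(np.percentile(w,65)-w,0,None)
        yy,xx=np.mgrid[-k:k+1,-k:k+1];p=q+np.array([(w*xx).sum(),(w*yy).sum()])/w.sum()
    return p
R_=lambda g,P:np.array([ref(g,p) for p in P])
ht[3]=237.7,210.7
ht2,hs2=R_(g0["top"],ht),R_(g0["scene"],hs)
print("thread px",ht2.round(2).tolist(),hs2.round(2).tolist())
t=np.full((4,2),N);s=t.copy();t[0]=229.9,161.3;t[1]=252.3,170.9;t[3]=234.4,210.1;s[0]=432,207.6;s[1]=407.7,209.5
t2,s2=R_(gn["top"],t),R_(gn["scene"],s)
print("hole px",t2.round(2).tolist(),s2.round(2).tolist())
for lab,a,b,c,d in(("hand",ht,hs,t,s),("ref",ht2,hs2,t2,s2)):
    a=a.copy()
    h,r=fit({"top":a,"scene":b},[.6,.23,.05,-.4]);print(lab,"housing",h[:3]*1e3,np.degrees(h[3]),r)
    x,r=fit({"top":c,"scene":d},[.6,.23,.1,-.4]);print(lab,"cover",x[:3]*1e3,np.degrees(x[3]),r)
o=bot.get_obs();p=world([*o["ee_pos"],np.radians(o["tcp_rot"][2]-180)],np.array([[.006,0]]))
print("from tool",p*1e3)
E
python3 f.py
```

```text
thread px [[234.04, 168.31], [250.69, 174.02], [220.45, 201.1], [237.86, 206.56]] [[426.68, 213.5], [410.94, 215.98], [421.99, 199.84], [400.64, 199.57]]
hole px [[230.18, 161.44], [252.58, 171.35], [nan, nan], [234.76, 209.65]] [[431.66, 207.65], [408.27, 212.99], [nan, nan], [nan, nan]]
hand housing [595.8839 235.9688  54.3966] -22.461110843675268 [-0.0447  0.0512  0.6897 -0.0142 -0.4407  0.0788  0.4867  0.3364  0.5294
  0.1623 -0.1138  0.6331  0.4421 -0.539  -0.0214 -0.3326]
hand cover [595.7748 238.311   84.5592] -22.496198466319978 [ 0.1398  0.2249  0.4671  0.4271  0.2011 -0.1972  0.3293  0.495   0.7043
 -0.951 ]
ref housing [596.8183 239.5756  43.5834] -21.915242720820988 [-0.83   -3.8092  4.5342 -0.285  -4.5105  0.4211  0.2795  4.5037  4.4827
  5.7865 -3.2503  3.9142  0.1213 -1.8257 -0.4482 -1.0331]
ref cover [596.2484 238.3798  81.406 ] -22.32919167171879 [ 0.083   0.1991  0.3725 -0.0075  0.1956  0.1977  0.6839  1.3758  0.1909
 -3.4723]
from tool [[595.4268 237.2325 112.2682]]
```

```bash
python3 - <<'E'
import cv2,numpy as np
m=[]
for n,x0,y0,w,h,k in(("top",208,156,54,62,400/54),("scene",392,188,44,62,400/44)):
    im=cv2.imread(f"pics/{n}0.png")
    a=cv2.resize(im[y0:y0+h,x0:x0+w],None,fx=k,fy=k,interpolation=cv2.INTER_CUBIC)
    a=cv2.copyMakeBorder(a[:560],0,max(0,560-a.shape[0]),0,0,cv2.BORDER_CONSTANT)
    for x in range(-(-x0//5)*5,x0+w,5):
        p=int((x+.5-x0)*k);cv2.line(a,(p,0),(p,8),(0,0,255),1);cv2.putText(a,str(x),(p-10,18),0,.33,(0,255,255),1)
    for y in range(-(-y0//5)*5,y0+h,5):
        p=int((y+.5-y0)*k);cv2.line(a,(0,p),(8,p),(0,0,255),1);cv2.putText(a,str(y),(10,p+4),0,.33,(0,255,255),1)
    m.append(a)
cv2.imwrite("pics/hous.png",np.hstack(m))
E
```

```text
(no output)
```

View pics/hous.png

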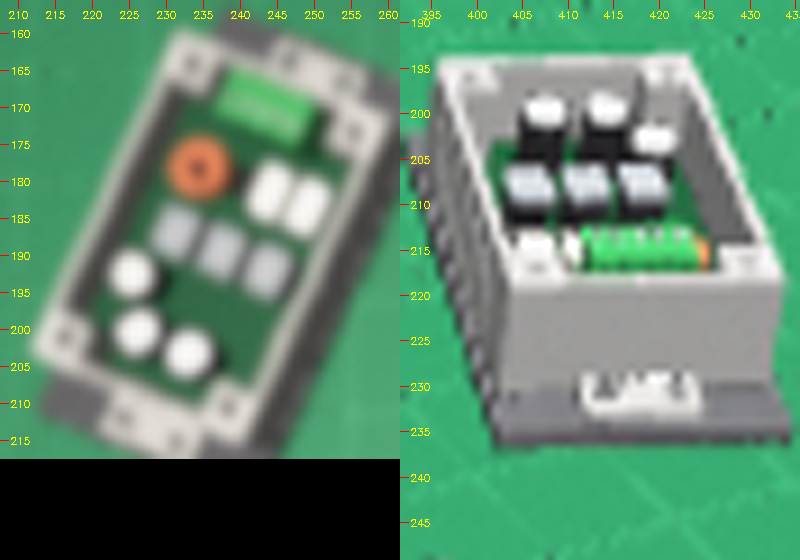

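The housing crop shows all four threads. Top view: (233.4,164.0), (255.2,173.3), (216.3,200.9), (238.3,210.6). Scene view: (429.7,216.3), (406.6,216.7), (421.0,195.8), (399.2,196.0). The rim corners are also visible.

```bash
cat > g.py <<'E'
from h import *
N=np.nan
C=np.array([[70,46],[70,-46],[-70,46],[-70,-46]])/1e3
def fit2(T,S,v0,z=None):
    L=np.r_[XY,C]
    def f(v):
        w=world(v if z is None else [v[0],v[1],z,v[3]],L);d=np.array([proj("top",w)-T,proj("scene",w)-S]);return d[~np.isnan(d)]
    r=least_squares(f,v0,loss="soft_l1",f_scale=.5);w=world(r.x,L)
    print(r.x[:3]*1e3,np.degrees(r.x[3]),"\n top",(proj("top",w)-T).round(1).tolist(),"\n scn",(proj("scene",w)-S).round(1).tolist());return r.x
HT=[[233.4,164],[255.2,173.3],[216.3,200.9],[238.3,210.6],[231.1,158.9],[260.8,171.4],[212,201.8],[239.9,215.6]]
HS=[[429.7,216.3],[406.6,216.7],[421,195.8],[399.2,196],[433.9,217.8],[403.8,218.6],[423.4,193.5],[395.7,193.9]]
h=fit2(HT,HS,[.6,.23,.05,-.4])
if __name__=="__main__":
    CT=[[230.0,161.35],[252.4,171.1],[N,N],[234.5,210],[N,N],[N,N],[N,N],[N,N]]
    CS=[[431.9,207.6],[407.7,209.5],[N,N],[N,N],[435.4,211.1],[N,N],[N,N],[396.5,187.1]]
    x=fit2(CT,CS,[.6,.23,.1,-.4])
    np.set_printoptions(precision=1)
    print("desired px if at same z"); w=world([h[0],h[1],x[2],h[3]],np.r_[XY,C]);print(proj("top",w).tolist(),proj("scene",w).tolist())
E
python3 g.py
```

```text
[596.2154 234.7681  55.8753] -22.24064506423662 
 top [[0.4, -0.3], [0.8, -0.1], [-0.1, 0.2], [0.3, 0.3], [1.1, 0.5], [-0.2, 0.0], [-0.4, 1.1], [0.3, -0.2]] 
 scn [[0.5, -0.0], [-0.1, 0.1], [0.4, -0.7], [0.1, -0.5], [0.4, 0.3], [0.1, 0.2], [0.3, -0.1], [-0.0, 0.1]]
[595.6905 237.683   82.0775] -22.282211810068155 
 top [[0.4, 0.4], [0.7, 0.4], [nan, nan], [0.6, 0.0], [nan, nan], [nan, nan], [nan, nan], [nan, nan]] 
 scn [[0.2, 1.2], [0.5, -0.2], [nan, nan], [nan, nan], [0.8, -0.5], [nan, nan], [nan, nan], [0.6, -0.3]]
desired px if at same z
[[231.40919886064296, 161.6125291216224], [254.14011549234763, 171.2912376778671], [213.26965889795542, 199.83529576672692], [236.20596432777108, 209.85187129959138], [229.7638085934652, 157.1402891848558], [258.7872954895425, 169.4724323801425], [208.56790079900708, 201.67993687467782], [237.8975749705534, 214.51577406275686]] [[431.3994464188386, 209.10049739123275], [407.4937604224726, 209.61646791791608], [422.4000959186772, 188.17388640984257], [400.107641436058, 188.61870474480196], [435.54237222450473, 210.91066005943836], [404.81087433548385, 211.57846544972313], [424.7779694157275, 186.49684122802273], [396.45244559096625, 187.05847938277242]]
```

Converted, 0.012 m / 0.75 = 0.016, 0.01 m / 0.75 = 0.0133.

Request:
{"api": "jog_arm", "payload": {
  "increments": {"dx": [-0.0017,-0.0017,-0.0017,-0.0017,-0.0017],"dy": [-0.0029,-0.0029,-0.0029,-0.0029,-0.0029],"dz": [0.0027,0.008,0.0133,0.016,0.016],"rz": [0,0,0,0,0],"finger_gap": [0.03,0.03,0.03,0.03,0.03]}
}}

```text
time: 8.35
ee_pos: [0.5899, 0.2368, 0.0993]
tcp_rot: [-179.9, -0.1, 157.8]
wrist_force: [0.1, 0.2, -3.6]
opening: 0.0417
grasp_force: 83.0
```

Request:
{"api": "jog_arm", "payload": {
  "increments": {"dx": [0,0,0,0],"dy": [0,0,0,0],"dz": [0,0,0,0],"rz": [0,0,0,0],"finger_gap": [0.03,0.03,0.03,0.03]}
}}

```text
time: 8.68
ee_pos: [0.5903, 0.237, 0.1005]
tcp_rot: [180.0, 0.0, 157.8]
wrist_force: [0.1, 0.5, -2.4]
opening: 0.0419
grasp_force: 83.0
```

```bash
sed -i 's/k=6.25;m/k=400\/w;m/' mos.py
python3 - <<'E'
from mos import *
mosaic("fin",212,152,390,180,54,62)
o=bot.get_obs();print(o["time"],o["ee_pos"]*1e3,o["tcp_rot"],o["wrist_force"],world([*o["ee_pos"],np.radians(o["tcp_rot"][2]-180)],np.array([[.006,0]]))*1e3)
E
```

```text
8.8833 [590.3022 236.9801 100.3853] [179.9931   0.0077 157.813 ] [-0.2495 -0.0691 -3.3963] [[595.8579 234.7143 100.3853]]
```

View pics/fin.png

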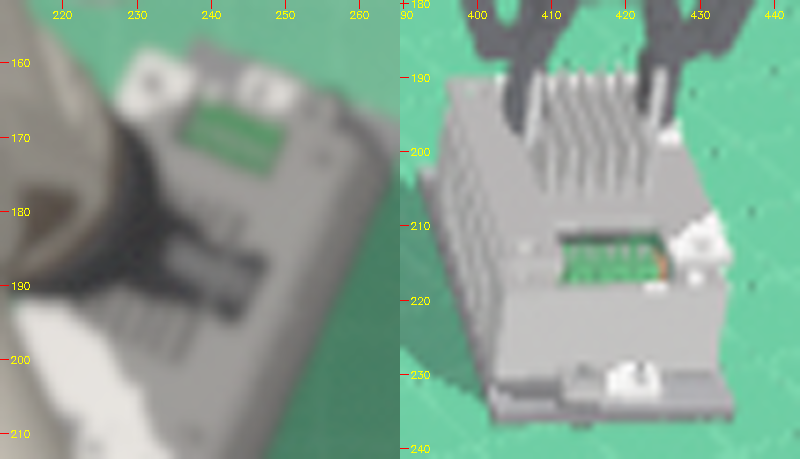

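Cover sits just above the rim with the terminal block inside the notch. Top view: hole0 at (232.0,162.6), hole1 at (255.0,172.4) and hole3 at (237.8,210.2). Scene view: hole0 at (430.3,212.3) and hole1 at (406.5,212.6).

```bash
python3 - <<'E'
from g import *
CT=[[232,162.6],[255,172.4],[N,N],[237.8,210.2]]+[[N,N]]*4
CS=[[430.3,212.3],[406.5,212.6],[N,N],[N,N],[434.3,214.9],[N,N],[N,N],[396.3,190.3]]
x=fit2(CT,CS,[.6,.23,.1,-.4])
x=fit2(CT,CS,[.6,.23,.1,-.4],h[2]+.015)
w=world([h[0],h[1],h[2]+.015,h[3]],np.r_[XY,C]);print("desired",proj("top",w).round(1).tolist(),proj("scene",w).round(1).tolist())
# same-feature comparison: holes 0,1,3 only, both objects
hv=fit2(np.array([HT[0],HT[1],[N,N],HT[3]]+[[N,N]]*4),np.array([HS[0],HS[1],[N,N],[N,N],HS[4],[N,N],[N,N],HS[7]]),[.6,.23,.1,-.4])
E
```

```text
[596.2154 234.7681  55.8753] -22.24064506423662 
 top [[0.4, -0.3], [0.8, -0.1], [-0.1, 0.2], [0.3, 0.3], [1.1, 0.5], [-0.2, 0.0], [-0.4, 1.1], [0.3, -0.2]] 
 scn [[0.5, -0.0], [-0.1, 0.1], [0.4, -0.7], [0.1, -0.5], [0.4, 0.3], [0.1, 0.2], [0.3, -0.1], [-0.0, 0.1]]
[595.9655 234.1559  70.0616] -22.556499388407264 
 top [[0.9, 0.1], [0.3, -0.0], [nan, nan], [-0.4, 0.2], [nan, nan], [nan, nan], [nan, nan], [nan, nan]] 
 scn [[0.2, 0.2], [0.2, 0.3], [nan, nan], [nan, nan], [0.3, -0.6], [nan, nan], [nan, nan], [-0.3, -0.1]]
[596.1075 233.8546  92.8225] -22.578221484900837 
 top [[-1.2, -1.9], [-1.3, -1.8], [nan, nan], [-2.4, -0.7], [nan, nan], [nan, nan], [nan, nan], [nan, nan]] 
 scn [[1.2, -6.1], [1.0, -6.0], [nan, nan], [nan, nan], [1.4, -6.9], [nan, nan], [nan, nan], [0.3, -6.1]]
desired [[232.5, 162.5], [255.0, 172.1], [214.5, 200.4], [237.2, 210.3], [230.8, 158.1], [259.6, 170.3], [209.9, 202.2], [238.9, 214.9]] [[430.9, 212.2], [407.1, 212.7], [422.0, 191.1], [399.8, 191.6], [435.0, 214.0], [404.4, 214.7], [424.3, 189.5], [396.1, 190.0]]
[595.5682 235.4097  55.8396] -22.20177751827471 
 top [[0.2, -0.0], [0.6, 0.1], [nan, nan], [0.1, 0.5], [nan, nan], [nan, nan], [nan, nan], [nan, nan]] 
 scn [[0.6, -0.2], [0.0, -0.0], [nan, nan], [nan, nan], [0.4, 0.2], [nan, nan], [nan, nan], [0.0, -0.1]]
```

The manual's scale: shifts go in shares of 0.75 m and turns go in shares of pi rad. Converting my numbers, 0.0007 m / 0.75 = 0.0009, -0.0003 m / 0.75 = -0.0004.

Request:
{"api": "jog_arm", "payload": {
  "increments": {"dx": [0.0004,0.0004,0.0004,0.0004,0.0004],"dy": [0.0009,0.0009,0.0009,0.0009,0.0009],"dz": [-0.0004,-0.0004,-0.0004,-0.0004,-0.0004],"rz": [0,0,0,0,0],"finger_gap": [0.03,0.03,0.03,0.03,0.03]}
}}

```text
time: 9.3
ee_pos: [0.5902, 0.2377, 0.1006]
tcp_rot: [-180.0, 0.0, 157.8]
wrist_force: [-0.0, 0.3, -3.6]
opening: 0.0421
grasp_force: 83.0
```

Request:
{"api": "jog_arm", "payload": {
  "increments": {"dx": [0,0,0,0,0],"dy": [0,0,0,0,0],"dz": [0,0,0,0,0],"rz": [0,0,0,0,0],"finger_gap": [0.03,0.03,0.03,0.03,0.03]}
}}

```text
time: 9.72
ee_pos: [0.5903, 0.2377, 0.1006]
tcp_rot: [180.0, 0.0, 157.8]
wrist_force: [0.2, 0.3, -3.3]
opening: 0.042
grasp_force: 83.0
```

```bash
python3 - <<'E'
from mos import *
mosaic("fin2",212,152,390,180,54,62)
o=bot.get_obs();print(o["time"],o["ee_pos"]*1e3,o["tcp_rot"],o["wrist_force"],o["torque"],o["qd"],world([*o["ee_pos"],np.radians(o["tcp_rot"][2]-180)],np.array([[.006,0]]))*1e3)
E
```

```text
9.9167 [590.2242 237.7367 100.5902] [179.9989  -0.0019 157.8148] [ 0.2605 -0.0538 -3.0582] [ 0.0486 -0.0018 -0.0212] [ 0.0517  0.016  -0.0175  0.0118 -0.0743 -0.0451] [[595.78   235.4711 100.5902]]
```

View pics/fin2.png

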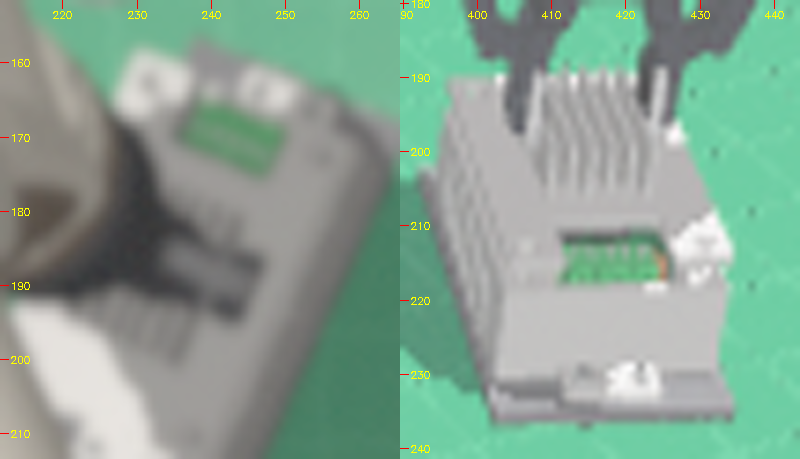

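The final picture shows the holes within about half a pixel of where they should be: top hole0 at (231.5,163.0), hole1 at (254.7,172.8), and scene hole0 at (430.8,212.2). The terminal block sits inside the notch, and the arm is still and level.

```bash
python3 -c "
from workcell import bot
print(bot.job_done())"
```

```text
the job is handed in; nothing more can be done
None
```

I handed the job in with the cover gripped by its fins, level and still about 1 cm (9–10.5 mm measured) above the rim; the notch is at the terminal block and the holes are over the threads to about 1–2 mm by the cameras (plain-end +y hole hidden by the arm).

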